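# Clear the leak-test bench: unclamp the master block and sort the cartridges by colour

### The arm

A 7-joint arm with a two-finger parallel gripper is mounted at the origin on the work surface. World frame = base frame: x ahead of the robot, y to its left, z up, the work surface at z = 0. Lengths are in m, angles in rad, forces in N, time in s.
With the tool pointing down it reaches from about 0.4 to 0.85 m from the base axis. Payload 10.4 kg.
Tool frame: the origin (TCP) lies at the very end of the fingers, on their centre line; the grasp point (between the pads) lies 19 mm behind it; z points along the fingers, y is the direction in which the jaws open and shut (so a half turn about z gives the same grasp; the last joint's range is limited). The gripper opens to 85 mm and grips with 20 to 120 N. Pads are 22 mm wide; open, the fingers measure 114 mm over their backs; the gripper's body (76 mm by 85 mm) begins 54 mm behind the grasp point. The pads swing forward as they close: fully open they stand 13 mm farther back than shut.
Start: joints at [-0.023, 0.332, -0.065, 1.46, 0.022, 1.35, -0.088], TCP at [0.625, 0, 0.231] pointing down, gripper open.
Joint ranges: [-2.6, 2.6], [-0.5, 2.12], [-1.47, 1.34], [0.16, 2.42], [-1.27, 4.41], [0.06, 2.06], [-2.6, 2.6]. Speed limits (rad/s): [2.22, 2.22, 2.79, 2.79, 3.14, 3.14, 3.14].

### API

Orientations are given as a rotation vector (axis times angle).
In Python, from workcell import state, capture, close_job gives the robot as it stands. The module is installed in compiled form; this text tells all that it offers.
- The arm moves only by the tool arm_command, never from a script. Its argument "moves" is text: rows parted by semicolons, each of 7 numbers parted by spaces: the shift along the world's x, y, z scaled (see below), then the turn, a rotation vector about the world's x, y, z scaled (see below), then the opening, from -1 (shut) to 1 (fully open). In form: x y z ax ay az fingers; .... A call has 1 to 20 rows; each row is the pose to reach, as a shift and turn from the pose commanded when the call began; what a row does not reach only later rows make up. The controller multiplies each number of a shift by 0.1 m and each number of a turn by 0.5 rad. A row lasts 1/12 s, in which the tool goes at most 41.7 mm and 7.16 degrees, less where a joint would pass 70% of its speed; a pose out of reach is approached as far as the arm can. A call with a number of a shift or a turn outside -1 to 1 is refused whole. A call with a gripper value outside its range is refused whole. The fingers move at their own pace and stop on an object; "newtons" is the grip in N (left out, the last holds). Time passes only in rows, so rows that repeat a pose let the fingers close. It gives the time, the measured TCP pose, the force and the opening at its end, in the units of the state.
- state(): the state, without advancing time (a new reading comes with each control period).
- capture(name): name is "scene" or "side" or "wrist"; returns a dict with "img" (480x640x3 uint8, red, green, blue), "z_map" (480x640 float32, m along the optical axis (not along the pixel's ray), 0 where there is no reading), "fx", "fy", "cx", "cy" (pixels), "dist" ([k1, k2, p1, p2, k3] as OpenCV has them; the pictures are not rectified), "cam_to_world" (4x4, takes a point from camera to world coordinates). Camera axes: x right, y down, z forward; pixel columns grow to the right and rows downward; lengths in m; the calibration is good to about 2 mm. A picture is of the moment at which its call begins.
- close_job(): hands the job in, once; it reports no verdict.
The state is a dict: "clock": time; "joint_positions": joint angles; "qvel": joint speeds; "effort": joint torques, N m; "eef_pos": TCP position; "eef_rot": TCP orientation; "contact_force": force on the tool from outside, world axes, zero at the start; "torque": the same for the moment, N m; "opening": opening from 0.0 (shut) to 1.0 (fully open).
Only numpy, scipy, OpenCV 4.12 (cv2) and the standard library are available. Lean on these libraries where they do the work, as an engineer would, in place of code of your own. Each camera call takes 0.05 s, during which the arm holds its last target.

### The job

Flip the toggle clamp fully open and only then lift the freed yellow master block out of the fixture and stand it in a pocket of the yellow-lined tray. Sort the loose cartridges too: the two blue-capped ones into the blue-lined tray, the red-capped one into the red-lined tray, never more than one thing to a pocket. Everything ends standing upright on its pocket floor, with the clamp left open, and nothing gets knocked over on the way.

Things in the scene. Friction and masses are not known exactly. Their poses are not given: they have to be found in the camera images.
- blue_a: Oval cartridge standing upright, 26 mm long (its x) by 18 mm wide (its y) by 50 mm tall, straight-sided, black body, thin brass band, blue cap (top 8 mm); 30 g. Stands loose on the lit bench panel (height 0) in front of the trays, turned at any of a range of yaws. Origin: centre of its underside, z up.
- blue_b: Oval cartridge standing upright, 26 mm long (its x) by 18 mm wide (its y) by 50 mm tall, straight-sided, black body, thin brass band, blue cap (top 8 mm); 30 g. Stands loose on the lit bench panel (height 0) in front of the trays, turned at any of a range of yaws. Origin: centre of its underside, z up. Same kind as blue_a; the two are interchangeable.
- red_a: Oval cartridge standing upright, 26 mm long (its x) by 18 mm wide (its y) by 50 mm tall, straight-sided, black body, thin brass band, red cap (top 8 mm); 30 g. Stands loose on the lit bench panel (height 0) in front of the trays, turned at any of a range of yaws. Origin: centre of its underside, z up.
- block: Yellow master block, 36 mm (its x) by 30 mm (its y) by 44 mm tall, 130 g. Stands in the fixture's nest on the 12 mm thick base plate, so its top is 56 mm above the bench, under the foot of the clamp arm; its x runs along the fixture's x. Origin: centre of its underside, z up.
- tray_blue: Low green tray, fixed to the bench, blue lining on both pocket floors and on its long rims. Outside 120 mm (its x) by 62 mm (its y), 12 mm high overall, floor 4 mm thick. Two square pockets 54 by 54 mm, 8 mm deep, centred at x = -29 and x = +29 mm, split by a 4 mm rib; outer walls 4 mm. Starts empty. Origin: centre of its underside, z up.
- tray_red: Low green tray, fixed to the bench, red lining on both pocket floors and on its long rims. Outside 120 mm (its x) by 62 mm (its y), 12 mm high overall, floor 4 mm thick. Two square pockets 54 by 54 mm, 8 mm deep, centred at x = -29 and x = +29 mm, split by a 4 mm rib; outer walls 4 mm. Starts empty. Origin: centre of its underside, z up.
- tray_yellow: Low green tray, fixed to the bench, yellow lining on both pocket floors and on its long rims. Outside 120 mm (its x) by 62 mm (its y), 12 mm high overall, floor 4 mm thick. Two square pockets 54 by 54 mm, 8 mm deep, centred at x = -29 and x = +29 mm, split by a 4 mm rib; outer walls 4 mm. Starts empty. Origin: centre of its underside, z up.
- fixture: Dark steel clamp fixture, fixed. Origin: on the bench below the nest's middle; x points from nest to clamp hinge (roughly away from the robot), z up. Base plate 12 mm thick, x -40 to 125, y -30 to 30 mm. 5 mm high stops at the block's two x ends (2 mm play); open on both y sides. Hinge axis along y at x = 95, height 72 mm, between cheeks (x 80 to 110, 38 mm wide in all, 82 mm high).
- clamp (a joint): Toggle clamp, one L-shaped lever: 0 = clamped (arm level over the block, handle upright), 1.9 rad = open at its stop (arm up, handle down on the far side). Pushing the handle's top to the fixture's +x lifts the arm, under 3 N. Gravity toggles it: let go below about 0.5 rad it falls shut, past about 0.8 it falls open and stays. Open, the arm's end is about 170 mm above the bench.
- clamp_handle (a point): Top end of the clamp's black handle, on its axis, 90 mm from the hinge axis (162 mm above the bench when clamped). Upper 60 mm: round grip, 18 mm diameter; below it a 10 mm steel rod. Its z points along the handle away from the hinge. The steel arm, 12 mm wide and 100 mm long with a rubber foot, runs from the hinge to the fixture's -x when clamped.

How it is judged:
By the outcome, as a careful person would: the job done as asked, in the order asked, and still so for the second after the job is handed in, with the robot touching nothing.
It also fails if it takes over 120 s, if anything falls off the work surface, if the arm or the gripper's body presses on something with over 40 N, if the wrist force passes 120 N, or if a joint passes its speed limit or range.

## Working session

There is one attempt and no reset: what is moved stays moved. The work goes in short steps, Python scripts to look and compute and a tool call to move; the robot and the scene stay as the last step left them, time stands still between calls to the robot, and variables do not carry over. Pictures are saved under pics/ and viewed, and the job is handed in when it is done.

Besides the shell and the picture viewer there is one more tool, called after "Emit:" by a JSON object that holds its "op" and its "data", one argument or row to a line. arm_command: Moves the arm, as the interface text tells. Its arguments: {"type":"object","properties":{"moves":{"type":"string"},"newtons":{"type":"number"}},"required":["moves"]}

```bash
mkdir -p pics
cat > h.py <<'E'
import numpy as np, cv2
from workcell import state, capture, close_job
def snap(n,f):
    c=capture(n); cv2.imwrite(f'pics/{f}.png',c['img'][:,:,::-1]); np.savez(f'pics/{f}.npz',**{k:np.array(v) for k,v in c.items()}); return c
def load(f): return dict(np.load(f'pics/{f}.npz'))
def ray(c,u,v):
    K=np.array([[c['fx'],0,c['cx']],[0,c['fy'],c['cy']],[0,0,1.]],float)
    p=cv2.undistortPoints(np.array([[[u,v]]],float),K,np.array(c['dist'],float))[0,0]
    return np.array([p[0],p[1],1.])
def atz(c,u,v,z):
    T=np.array(c['cam_to_world']); d=T[:3,:3]@ray(c,u,v); o=T[:3,3]; return o+d*(z-o[2])/d[2]
def pt(c,u,v):
    T=np.array(c['cam_to_world']); return T[:3,:3]@(ray(c,u,v)*c['z_map'][int(v),int(u)])+T[:3,3]
E
python3 - <<'E'
from h import *
np.set_printoptions(precision=3,suppress=True)
for n in ['scene','side','wrist']:
    c=snap(n,n+'0'); print(n,np.array(c['cam_to_world']))
print(state())
E
```

```text
scene [[ 0.489  0.485 -0.725  1.046]
 [ 0.872 -0.289  0.395 -0.266]
 [-0.018 -0.826 -0.564  0.53 ]
 [ 0.     0.     0.     1.   ]]
side [[-0.874 -0.316  0.369  0.152]
 [-0.486  0.583 -0.652  0.657]
 [-0.009 -0.749 -0.663  0.766]
 [ 0.     0.     0.     1.   ]]
wrist [[ 1.     0.    -0.002  0.625]
 [-0.    -0.953 -0.302  0.077]
 [-0.002  0.302 -0.953  0.371]
 [ 0.     0.     0.     1.   ]]
{'clock': 0.15, 'joint_positions': array([-0.023,  0.333, -0.065,  1.461,  0.022,  1.35 , -0.088]), 'qvel': array([ 0.001, -0.002,  0.001, -0.003,  0.001, -0.003, -0.   ]), 'effort': array([  0.001, -62.583,   0.05 , -39.185,   0.016,   0.007,  -0.   ]), 'eef_pos': array([0.625, 0.   , 0.231]), 'eef_rot': array([-2.221, -2.221,  0.001]), 'contact_force': array([0.16 , 0.3  , 0.631]), 'torque': array([-0.014, -0.031, -0.002]), 'opening': 1.0022798315355894}
```

View pics/scene0.png

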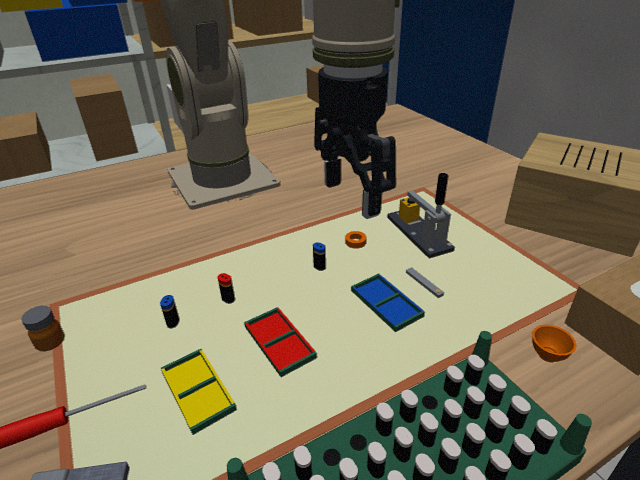

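View pics/side0.png

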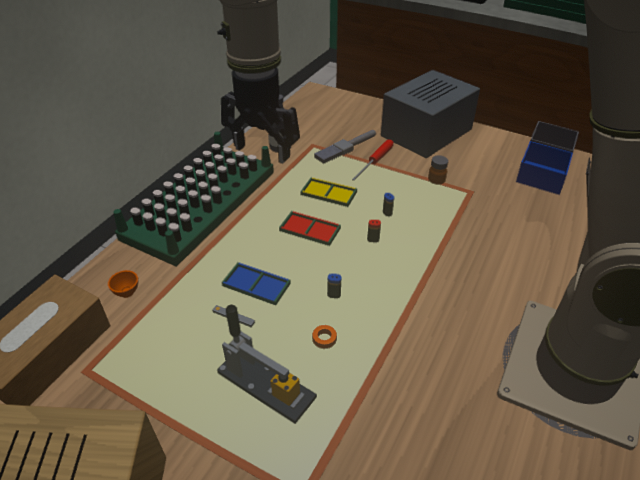

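View pics/wrist0.png

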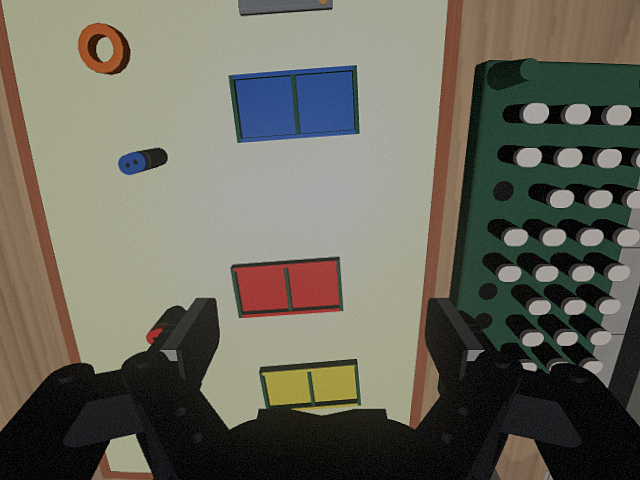

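The scene view shows blue caps at about (319,247) and (168,300), a red cap at (225,279), the trays at (388,300), (281,340) and (198,388), and the fixture at (420,225) with its handle top at (442,176). I'll measure these with depth and colour.

```bash
cat >> h.py <<'E'
def cloud(c):
    T=np.array(c['cam_to_world']); K=np.array([[c['fx'],0,c['cx']],[0,c['fy'],c['cy']],[0,0,1.]],float)
    v,u=np.mgrid[0:480,0:640]; p=cv2.undistortPoints(np.stack([u,v],-1).reshape(-1,1,2).astype(float),K,np.array(c['dist'],float)).reshape(480,640,2)
    P=np.dstack([p,np.ones((480,640))])*c['z_map'][...,None]
    return P@T[:3,:3].T+T[:3,3]
E
python3 - <<'E'
from h import *
np.set_printoptions(precision=4,suppress=True)
for n in ['scene0','side0','wrist0']:
    c=load(n); P=cloud(c); hsv=cv2.cvtColor(c['img'],cv2.COLOR_RGB2HSV); H,S,V=[hsv[...,i].astype(int) for i in range(3)]
    ok=(c['z_map']>0)&(P[...,0]>.3)&(P[...,0]<.95)&(abs(P[...,1])<.5)&(S>130)&(V>60)
    print(n)
    for name,m in dict(blue=(H>100)&(H<130),red=((H<6)|(H>174)),yel=(H>20)&(H<33)&(S>150)).items():
        k=(m&ok).astype(np.uint8); N,L,st,_=cv2.connectedComponentsWithStats(k)
        for i in range(1,N):
            if st[i,4]<40: continue
            q=P[L==i]; med=np.median(q,0); t=q[q[:,2]>np.percentile(q[:,2],95)-.004]
            if med[2]>.2: continue
            r=cv2.minAreaRect((q[:,:2]*1000).astype(np.float32))
            print(name,st[i],'med',med,'zmax',q[:,2].max(),'rect',np.round(r[0],1),np.round(r[1],1),round(r[2],1))
            if med[2]>.02:
                r=cv2.minAreaRect((t[:,:2]*1000).astype(np.float32)); print('   top',len(t),t.mean(0),np.round(r[0],1),np.round(r[1],1),round(r[2],1))
E
```

```text
scene0
blue [313 243  12  10  90] med [0.4556 0.039  0.0493] zmax 0.052007645330555186 rect [454.5  39.4] [20.4 22.6] 61.2
   top 72 [0.4543 0.0395 0.0496] [454.5  39.4] [20.4 22.6] 61.2
blue [379 275  44  36 103] med [0.6008 0.1194 0.0121] zmax 0.014338460002448428 rect [597.6 119.7] [109.7   5.4] 3.6
blue [ 352  278   67   48 1281] med [0.603  0.0904 0.0045] zmax 0.014053872058470751 rect [598.7  88.9] [113.8  60.2] 4.0
blue [160 295  13  15 127] med [ 0.4624 -0.2386  0.0499] zmax 0.051830916212968425 rect [ 460.6 -237.9] [18.7 25.2] 56.3
   top 109 [ 0.4609 -0.2378  0.0499] [ 460.3 -237.5] [18.1 25. ] 67.9
red [217 273  14  12 127] med [ 0.4546 -0.1409  0.0496] zmax 0.05199272376806163 rect [ 421.9 -141.1] [87.5 20.3] 1.7
   top 101 [ 0.4528 -0.1403  0.0498] [ 452.  -140.4] [24.8 18.5] 23.1
red [277 308  38  44 139] med [ 0.5887 -0.0746  0.0125] zmax 0.014920219742991736 rect [583.5 -74.5] [111.2   4.7] 4.3
red [ 245  313   66   57 1721] med [ 0.5917 -0.1054  0.0046] zmax 0.014954098895457624 rect [ 585.8 -105.2] [111.8  58.9] 4.5
red [   0  406   66   43 1301] med [ 0.5755 -0.438
[... 2370 characters left out ...]
41 rect [ 585.9 -101.3] [111.5  59. ] 4.4
red [242 308  98  10 297] med [ 0.5884 -0.1318  0.0106] zmax 0.012337682865436073 rect [ 588.7 -134.4] [111.   11.4] 3.6
red [146 328  17  17 144] med [ 0.4463 -0.1363  0.0482] zmax 0.2705622843559612 rect [488.9 -85.2] [245.6   9.6] 50.7
   top 8 [0.5684 0.0067 0.2655] [568.6   6.9] [2.2 0.2] 47.3
yel [312 375  45  27 450] med [ 0.6383 -0.2491  0.0027] zmax 0.004594910671541497 rect [ 639.9 -243.9] [52.9 39.8] 6.4
yel [269 383  42  22 436] med [ 0.5847 -0.257   0.0027] zmax 0.004577770060448294 rect [ 582.8 -253.3] [51.5 34.3] 3.3
yel [291 403  67   8 123] med [ 0.6271 -0.2658  0.0107] zmax 0.30163156246141165 rect [ 642.  -134.6] [281.8  80.3] 83.7
```

Run:
```python
from h import *
def crop(f,x,y,w,h,s):
    i=cv2.imread(f'pics/{f}.png')[y:y+h,x:x+w]; return cv2.resize(i,(w*s,h*s),interpolation=cv2.INTER_CUBIC)
cv2.imwrite('pics/c1.png',crop('scene0',380,160,90,110,5))
cv2.imwrite('pics/c2.png',crop('side0',205,290,130,140,4))
cv2.imwrite('pics/c3.png',np.vstack([np.hstack([crop('scene0',140,280,60,55,6),crop('scene0',200,260,60,55,6)]),np.hstack([crop('scene0',290,230,60,45,6),crop('side0',310,265,60,45,6)])]))
```

```text
(no output)
```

View pics/c1.png

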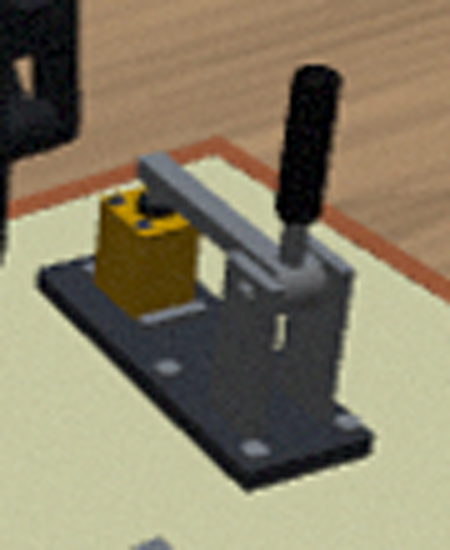

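View pics/c2.png

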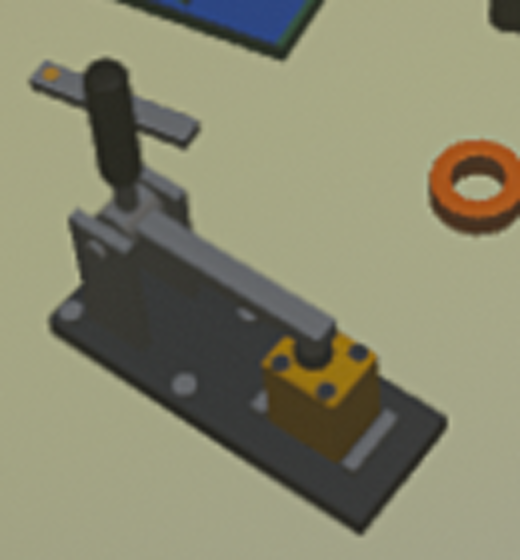

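View pics/c3.png

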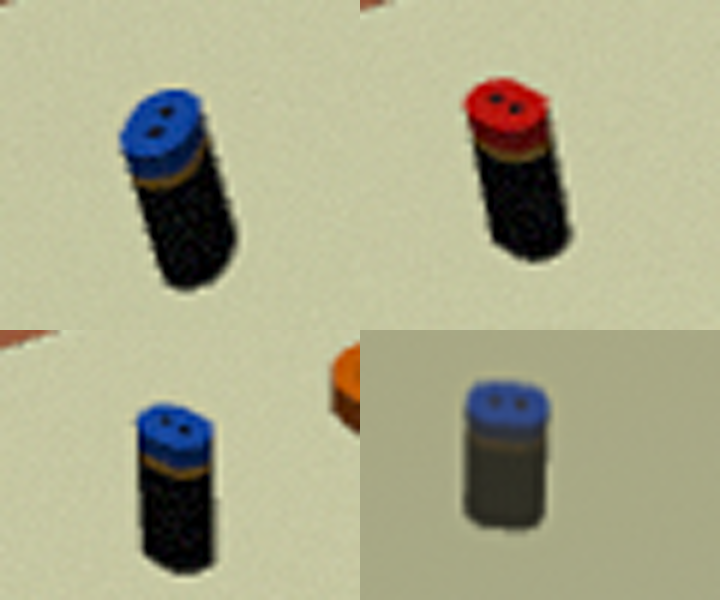

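Estimates so far: blue_a (0.453, 0.041), yaw about 20°; blue_b (0.459, −0.237), yaw about −27°; red (0.451, −0.139), yaw about 28°; nest about (0.418, 0.277). Next I'll turn the tool so the jaws run along y and look at the fixture from above.

Emit:
{"op": "arm_command", "data": {
  "moves": "-0.3 0.3 0.2 0 0 0.25 -1; -0.6 0.6 0.3 0 0 0.5 -1; -0.9 0.9 0.3 0 0 0.75 -1; -1 1 0.3 0 0 1 -1; -1 1 0.3 0 0 1 -1"
}}

```text
clock: 0.57
eef_pos: [0.5221, 0.1049, 0.2621]
eef_rot: [-1.582, -2.714, -0.002]
contact_force: [0.7, 0.1, -0.6]
opening: 0.298
```

Emit:
{"op": "arm_command", "data": {
  "moves": "-0.2 0.3 0 0 0 0.25 -1; -0.4 0.6 0 0 0 0.5 -1; -0.6 0.9 0 0 0 0.75 -1; -0.7 1 0 0 0 1 -1; -0.7 1 0 0 0 1 -1"
}}

```text
clock: 0.98
eef_pos: [0.4527, 0.2034, 0.2615]
eef_rot: [-0.865, -3.02, -0.001]
contact_force: [0.2, 0.4, 0.3]
opening: 0.004
```

Emit:
{"op": "arm_command", "data": {
  "moves": "0 0.2 0 0 0 0.25 -1; 0 0.4 0 0 0 0.5 -1; 0 0.6 0 0 0 0.75 -1; 0 0.7 0 0 0 1 -1; 0 0.7 0 0 0 1 -1;0 0.7 0 0 0 1 -1;0 0.7 0 0 0 1 -1"
}}

```text
clock: 1.57
eef_pos: [0.4557, 0.2684, 0.2611]
eef_rot: [-0.122, -3.139, 0.001]
contact_force: [-0.5, -0.1, -0.3]
opening: 0.004
```

Run:
```python
from h import *
np.set_printoptions(precision=4,suppress=True)
c=snap('wrist','w1');print(c['cam_to_world']);s=state();print(s['clock'],s['eef_pos'],s['eef_rot'],s['contact_force'],s['joint_positions'])
```

```text
[[ 0.0783  0.9508  0.2998  0.3791]
 [ 0.9969 -0.0744 -0.0243  0.2744]
 [-0.0008  0.3008 -0.9537  0.402 ]
 [ 0.      0.      0.      1.    ]]
1.6167 [0.4556 0.2684 0.2612] [-0.1211 -3.1392  0.0009] [ 0.1619 -0.5562 -0.5644] [-0.2585  0.1294 -0.393   1.6519  0.0509  1.3707  0.835 ]
```

View pics/w1.png

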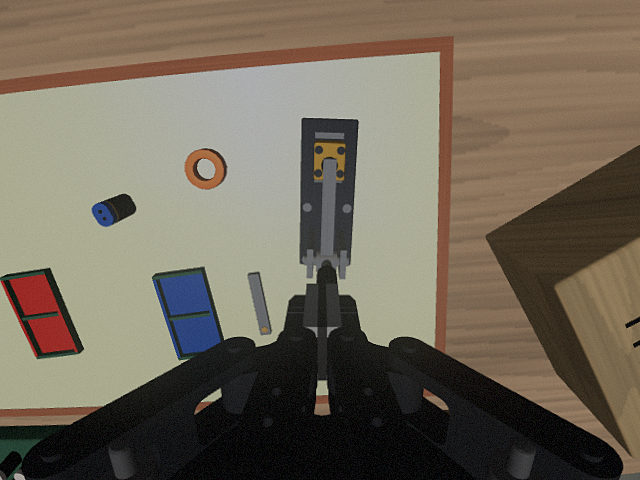

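The base plate's near corners are at about (302,118) and (358,120), the block top spans (314–345, 142–182), and the hinge cheeks are near (327,264). I'll fit the fixture pose.

Run:
```python
from h import *
np.set_printoptions(precision=4,suppress=True)
c=load('w1'); P=cloud(c)
cv2.imwrite('pics/c4.png',cv2.resize(c['img'][105:290,270:390][:,:,::-1],None,fx=3.2,fy=3.2,interpolation=cv2.INTER_CUBIC))
for u,v in [(302,118),(358,120),(301,262),(351,264)]: print(atz(c,u,v,.012), P[v,u])
hsv=cv2.cvtColor(c['img'],cv2.COLOR_RGB2HSV); H,S,V=[hsv[...,i].astype(int) for i in range(3)]
m=(H>18)&(H<35)&(S>130)&(V>60)
ys,xs=np.where(m[100:220,280:380]); ys+=100;xs+=280
q=P[ys,xs];q=q[abs(q[:,2]-.056)<.006]; print(len(q),q.mean(0),cv2.minAreaRect((q[:,:2]*1000).astype(np.float32)))
# plate
g=(P[...,2]>.008)&(P[...,2]<.018)&(V<110)&(S<120)
k=np.zeros_like(g);k[105:275,290:370]=g[105:275,290:370]
N,L,st,_=cv2.connectedComponentsWithStats(k.astype(np.uint8));i=1+st[1:,4].argmax();print(st[i])
print(cv2.minAreaRect((P[L==i][:,:2]*1000).astype(np.float32)))
# handle from scene,side
for n in ['scene0','side0']:
    c=load(n);P=cloud(c); 
    k=(P[...,2]>.105)&(P[...,2]<.175)&(abs(P[...,0]-.51)<.04)&(abs(P[...,1]-.27)<.04)&(c['img'].max(2)<70)
    q=P[k];print(n,len(q),q.mean(0),q[:,2].max()); t=q[q[:,2]>.155]; print(t.mean(0))
```

```text
[0.3754 0.2538 0.012 ] [0.3753 0.2536 0.0083]
[0.3819 0.3117 0.012 ] [ 0.382   0.3129 -0.001 ]
[0.5352 0.2375 0.012 ] [0.5357 0.2374 0.0109]
[0.5423 0.2956 0.012 ] [ 0.5482  0.2964 -0.0021]
593 [0.4131 0.2783 0.0542] ((417.2120056152344, 278.199951171875), (29.481714248657227, 35.11943817138672), 84.26022338867188)
[ 300  118   59  147 4677]
((459.0832824707031, 273.4845886230469), (59.851131439208984, 163.66920471191406), 83.71943664550781)
scene0 277 [0.5165 0.2629 0.1366] 0.16364673876377706
[0.5154 0.2641 0.1597]
side0 322 [0.5064 0.2726 0.1401] 0.16425191663092154
[0.5085 0.2705 0.161 ]
```

View pics/c4.png

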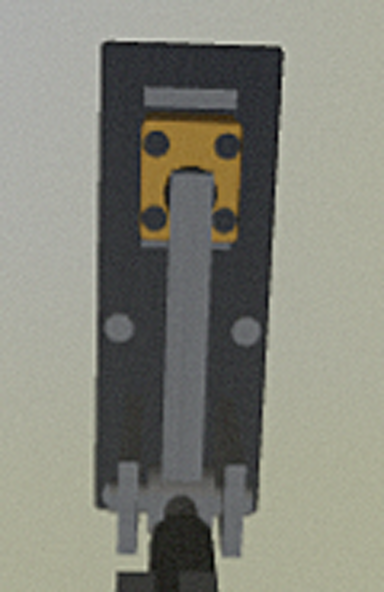

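Fixture fit: origin (0.4168, 0.2781), yaw −6.2°, hinge (0.511, 0.268), handle top about (0.511, 0.268, 0.162). Plate, block and handle all agree. I'll bring the shut fingers down on the handle's −x side and push +x.

Emit:
{"op": "arm_command", "data": {
  "moves": "0.19 0.03 -0.2 0 0 -0.06 -1; 0.19 0.03 -0.5 0 0 -0.06 -1; 0.19 0.03 -0.8 0 0 -0.06 -1; 0.19 0.03 -1 0 0 -0.06 -1; 0.19 0.03 -1 0 0 -0.06 -1"
}}

```text
clock: 2.03
eef_pos: [0.4724, 0.2704, 0.1571]
eef_rot: [-0.165, -3.132, 0.006]
contact_force: [0.0, 0.6, -0.5]
opening: 0.0
```

Emit:
{"op": "arm_command", "data": {
  "moves": "0 0 -0.2 0 0 0 -1; 0 0 -0.4 0 0 0 -1; 0 0 -0.4 0 0 0 -1; 0 0 -0.4 0 0 0 -1"
}}

```text
clock: 2.37
eef_pos: [0.4743, 0.2724, 0.1222]
eef_rot: [-0.162, -3.137, 0.0]
contact_force: [0.6, 0.4, 0.2]
opening: -0.001
```

Run:
```python
from h import *
a=snap('scene','s2')['img'][140:270,330:490];b=snap('side','d2')['img'][220:430,150:350]
cv2.imwrite('pics/c5.png',np.hstack([cv2.resize(a,(400,480)),cv2.resize(b,(400,480))])[:,:,::-1]);print(state()['eef_pos'],state()['contact_force'])
```

```text
[0.4749929  0.27320452 0.12332493] [0.57442452 0.19948382 0.3444609 ]
```

View pics/c5.png

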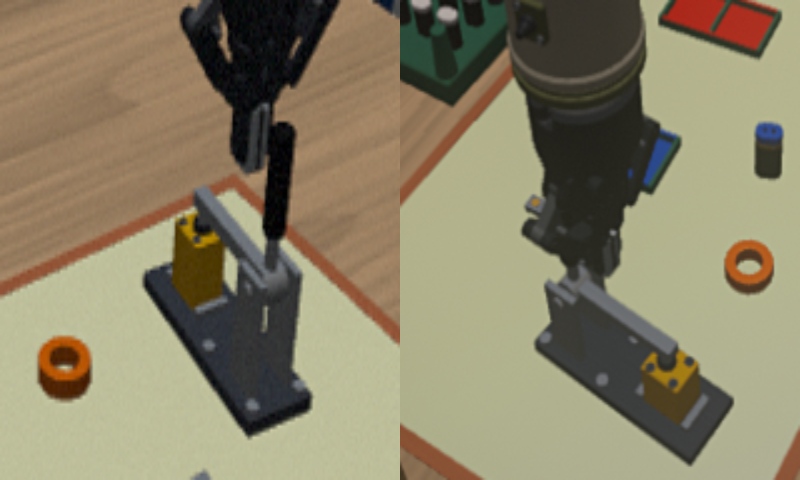

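The fingertips stand just to the −x side of the handle, clear of the arm. Now I push.

Emit:
{"op": "arm_command", "data": {
  "moves": "0.1 -0.01 0 0 0 0 -1; 0.2 -0.02 0 0 0 0 -1; 0.3 -0.03 0 0 0 0 -1; 0.4 -0.04 -0.02 0 0 0 -1; 0.5 -0.05 -0.05 0 0 0 -1; 0.6 -0.06 -0.08 0 0 0 -1; 0.7 -0.08 -0.12 0 0 0 -1; 0.8 -0.09 -0.15 0 0 0 -1; 0.9 -0.1 -0.15 0 0 0 -1; 1 -0.11 -0.15 0 0 0 -1; 1 -0.11 -0.15 0 0 0 -1"
}}

```text
clock: 3.38
eef_pos: [0.5762, 0.2611, 0.1062]
eef_rot: [0.161, 3.137, 0.0]
contact_force: [0.7, 0.3, 1.1]
opening: -0.002
```

Emit:
{"op": "arm_command", "data": {
  "moves": "0.1 -0.01 0 0 0 0 -1; 0.15 -0.02 0 0 0 0 -1; 0.15 -0.02 0 0 0 0 -1; 0.15 -0.02 0 0 0 0 -1; 0.15 -0.02 0 0 0 0 -1; 0.15 -0.02 0.3 0 0 0 -1; 0.15 -0.02 0.6 0 0 0 -1; 0.15 -0.02 1 0 0 0 -1; 0.15 -0.02 1 0 0 0 -1"
}}

```text
clock: 4.13
eef_pos: [0.5913, 0.2619, 0.2149]
eef_rot: [0.157, 3.128, 0.009]
contact_force: [0.2, 0.9, 0.7]
opening: -0.001
```

Run:
```python
from h import *
a=snap('scene','s3')['img'][140:270,330:490];b=snap('side','d3')['img'][220:430,150:350]
cv2.imwrite('pics/c6.png',np.hstack([cv2.resize(a,(400,480)),cv2.resize(b,(400,480))])[:,:,::-1]);print(state()['eef_pos'],state()['contact_force'])
```

```text
[0.58952818 0.26073858 0.2085517 ] [-0.62152789 -0.12646402 -0.30143858]
```

View pics/c6.png

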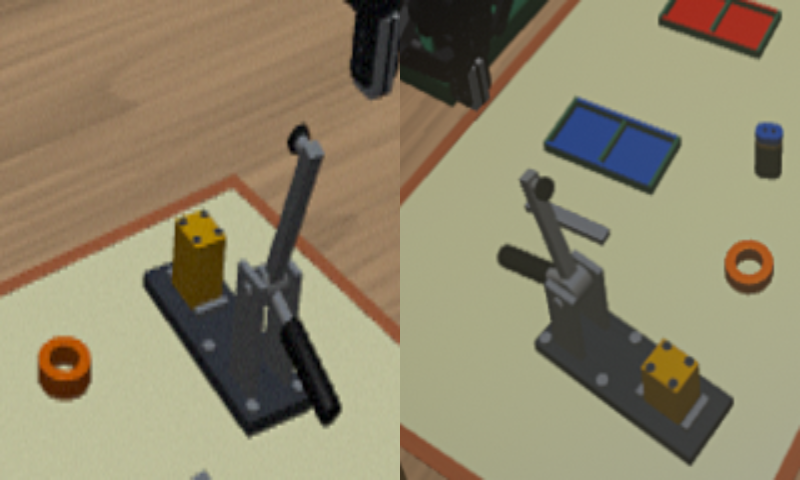

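The clamp is open: arm up, handle down on the far side, block free. Next I go over the block, open the jaws and look.

Emit:
{"op": "arm_command", "data": {
  "moves": "-0.1 0 0.3 0 0 0 -1; -0.4 0.04 0.5 0 0 0 -1; -0.7 0.07 0.5 0 0 0 -1; -1 0.1 0.5 0 0 0 -1; -1 0.1 0.5 0 0 0 -1"
}}

```text
clock: 4.65
eef_pos: [0.4836, 0.272, 0.2559]
eef_rot: [-0.15, -3.136, 0.001]
contact_force: [0.3, 0.4, 0.8]
opening: -0.0
```

Emit:
{"op": "arm_command", "data": {
  "moves": "-0.3 0.03 0 0 0 0 0; -0.6 0.06 0 0 0 0 1; -0.72 0.07 0 0 0 0 1; -0.72 0.07 0 0 0 0 1; -0.72 0.07 0 0 0 0 1; -0.72 0.07 0 0 0 0 1"
}}

```text
clock: 5.15
eef_pos: [0.4177, 0.2765, 0.2558]
eef_rot: [-0.16, -3.137, 0.001]
contact_force: [0.6, 0.3, 0.3]
opening: 0.846
```

Run:
```python
from h import *
np.set_printoptions(precision=4,suppress=True)
c=snap('wrist','w4');P=cloud(c);s=state();print(s['clock'],s['eef_pos'],s['eef_rot'],s['opening'])
hsv=cv2.cvtColor(c['img'],cv2.COLOR_RGB2HSV); H,S,V=[hsv[...,i].astype(int) for i in range(3)]
m=(H>18)&(H<35)&(S>130)&(V>60)&(abs(P[...,2]-.055)<.006)&(abs(P[...,0]-.417)<.04)&(abs(P[...,1]-.278)<.04)
q=P[m];print(len(q),q.mean(0),cv2.minAreaRect((q[:,:2]*1000).astype(np.float32)))
# arm & handle
k=(P[...,2]>.09)&(P[...,2]<.19)&(P[...,0]>.49)&(abs(P[...,1]-.265)<.02)
q=P[k]; print('arm',q.min(0),q.max(0),len(q))
for n in ['s3','d3']:
    c=load(n);P=cloud(c);k=(P[...,2]>.025)&(P[...,2]<.19)&(P[...,0]>.49)&(P[...,0]<.64)&(abs(P[...,1]-.262)<.025);q=P[k]
    t=q[q[:,2]>q[:,2].max()-.01];f=q[q[:,0]>q[:,0].max()-.012];print(n,t.mean(0),t[:,2].max(),f.mean(0))
```

```text
5.2 [0.4179 0.2765 0.2558] [-0.1601 -3.137   0.0005] 0.9275290985198646
853 [0.4169 0.2781 0.0543] ((417.427734375, 277.9494323730469), (28.62307357788086, 35.153751373291016), 84.18112182617188)
arm [0.5144 0.2578 0.09  ] [0.5504 0.2739 0.1703] 1239
s3 [0.5391 0.2629 0.1658] 0.17137445811608676 [0.594  0.2563 0.0485]
d3 [0.534  0.2665 0.1667] 0.1726923071317008 [0.5912 0.2625 0.0512]
```

View pics/w4.png

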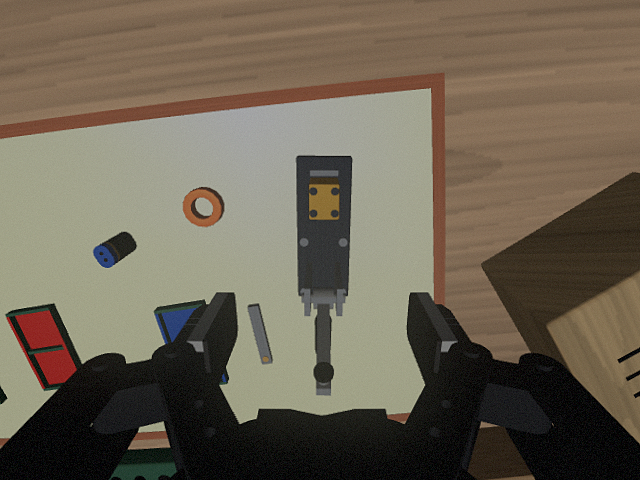

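The arm end is 171 mm up (fully open), and the block is at (0.4173, 0.278), 1–2 mm off the TCP. Descending.

Emit:
{"op": "arm_command", "data": {
  "moves": "0 0.01 -0.3 0 0 0 1; -0.01 0.01 -0.6 0 0 0 1; -0.01 0.01 -1 0 0 0 1; -0.01 0.01 -1 0 0 0 1"
}}

```text
clock: 5.53
eef_pos: [0.4136, 0.2753, 0.1495]
eef_rot: [-0.159, -3.129, 0.009]
contact_force: [-1.7, -1.1, -1.6]
opening: 0.994
```

Emit:
{"op": "arm_command", "data": {
  "moves": "0 0 -0.3 0 0 0 1; 0 0 -0.6 0 0 0 1; 0 0 -0.8 0 0 0 1; 0 0 -1 0 0 0 1; 0 0 -1 0 0 0 1; 0 0 -1 0 0 0 1"
}}

```text
clock: 6.03
eef_pos: [0.4165, 0.278, 0.0571]
eef_rot: [-0.159, -3.137, 0.001]
contact_force: [0.1, -1.1, 0.3]
opening: 1.002
```

Emit:
{"op": "arm_command", "data": {
  "moves": "0 0 -0.15 0 0 0 1; 0 0 -0.28 0 0 0 1; 0 0 -0.28 0 0 0 1; 0 0 -0.28 0 0 0 1"
}}

```text
clock: 6.37
eef_pos: [0.4169, 0.2784, 0.0299]
eef_rot: [0.159, 3.137, 0.001]
contact_force: [-0.0, 0.7, -0.0]
opening: 1.003
```

Emit:
{"op": "arm_command", "data": {
  "moves": "0 0 0 0 0 0 -1; 0 0 0 0 0 0 -1; 0 0 0 0 0 0 -1; 0 0 0 0 0 0 -1; 0 0 0 0 0 0 -1; 0 0 0 0 0 0 -1; 0 0 0 0 0 0 -1; 0 0 0 0 0 0 -1; 0 0 0 0 0 0 -1; 0 0 0 0 0 0 -1",
  "newtons": 40
}}

```text
clock: 7.2
eef_pos: [0.4164, 0.2782, 0.0289]
eef_rot: [0.158, 3.137, 0.001]
contact_force: [-0.9, -0.5, 5.9]
opening: 0.351
```

The block is gripped at opening 0.351, which is 29.8 mm. Lifting.

Emit:
{"op": "arm_command", "data": {
  "moves": "0 0 0.2 0 0 0 -1; 0 0 0.5 0 0 0 -1; 0 0 0.8 0 0 0 -1; 0 0 1 0 0 0 -1; 0 0 1 0 0 0 -1"
}}

```text
clock: 7.62
eef_pos: [0.4178, 0.2794, 0.1325]
eef_rot: [0.158, 3.132, 0.006]
contact_force: [1.6, 0.5, -2.0]
opening: 0.342
```

Emit:
{"op": "arm_command", "data": {
  "moves": "0 -0.2 0.2 0 0 0 -1; 0 -0.5 0.4 0 0 0 -1; 0 -0.8 0.5 0 0 0 -1; 0 -1 0.5 0 0 0 -1"
}}

```text
clock: 7.95
eef_pos: [0.4167, 0.1758, 0.1797]
eef_rot: [0.16, 3.135, 0.001]
contact_force: [0.7, -0.6, -1.3]
opening: 0.349
```

Emit:
{"op": "arm_command", "data": {
  "moves": "0.1 -0.3 0 0 0 0 -1; 0.2 -0.6 0 0 0 0.1 -1; 0.3 -0.9 0 0 0 0.1 -1; 0.4 -1 0 0 0 0.1 -1"
}}

```text
clock: 8.28
eef_pos: [0.456, 0.0732, 0.1775]
eef_rot: [-0.087, -3.139, 0.003]
contact_force: [0.5, -0.4, -0.6]
opening: 0.341
```

Emit:
{"op": "arm_command", "data": {
  "moves": "0.1 -0.3 0 0 0 0 -1; 0.2 -0.6 0 0 0 0.1 -1; 0.3 -0.9 0 0 0 0.1 -1; 0.4 -1 0 0 0 0.1 -1"
}}

```text
clock: 8.62
eef_pos: [0.4959, -0.0267, 0.1774]
eef_rot: [-0.009, -3.14, 0.003]
contact_force: [0.7, -0.3, -1.6]
opening: 0.344
```

Emit:
{"op": "arm_command", "data": {
  "moves": "0.1 -0.3 0 0 0 0 -1; 0.2 -0.6 0 0 0 0.1 -1; 0.3 -0.9 0 0 0 0.1 -1; 0.4 -1 0 0 0 0.1 -1"
}}

```text
clock: 8.95
eef_pos: [0.5357, -0.1269, 0.1773]
eef_rot: [0.07, -3.139, 0.003]
contact_force: [-0.5, -0.2, -1.2]
opening: 0.343
```

Emit:
{"op": "arm_command", "data": {
  "moves": "0.1 -0.3 0 0 0 0 -1; 0.2 -0.6 0 0 0 0.1 -1; 0.3 -0.9 0 0 0 0.1 -1; 0.44 -1 0 0 0 0.1 -1; 0.44 -1 0 0 0 0.1 -1; 0.44 -1 0 0 0 0.1 -1; 0.44 -1 0 0 0 0.1 -1"
}}

```text
clock: 9.53
eef_pos: [0.5799, -0.2207, 0.1774]
eef_rot: [0.157, -3.136, -0.002]
contact_force: [0.1, 1.1, -1.5]
opening: 0.344
```

Run:
```python
from h import *
np.set_printoptions(precision=4,suppress=True)
c=snap('wrist','w5');P=cloud(c);s=state();print(s['clock'],s['eef_pos'],s['eef_rot'],s['opening'])
snap('scene','s5')
hsv=cv2.cvtColor(c['img'],cv2.COLOR_RGB2HSV); H,S,V=[hsv[...,i].astype(int) for i in range(3)]
m=((H>18)&(H<35)&(S>130)&(V>60)&(P[...,2]<.02)).astype(np.uint8)
N,L,st,_=cv2.connectedComponentsWithStats(m)
for i in range(1,N):
  if st[i,4]>100: q=P[L==i];print(st[i],cv2.minAreaRect((q[:,:2]*1000).astype(np.float32)),q[:,2].mean())
```

```text
9.5833 [ 0.5799 -0.2206  0.1777] [ 0.1578 -3.1367 -0.0014] 0.34441641673315065
[262 181   9 113 427] ((611.3334350585938, -267.9352722167969), (107.09642791748047, 3.4730441570281982), 5.8139424324035645) 0.010499044098294264
[ 268  181   65  102 4722] ((604.4093627929688, -237.88589477539062), (99.05553436279297, 57.610801696777344), 6.181978702545166) 0.003316318383088452
```

View pics/w5.png

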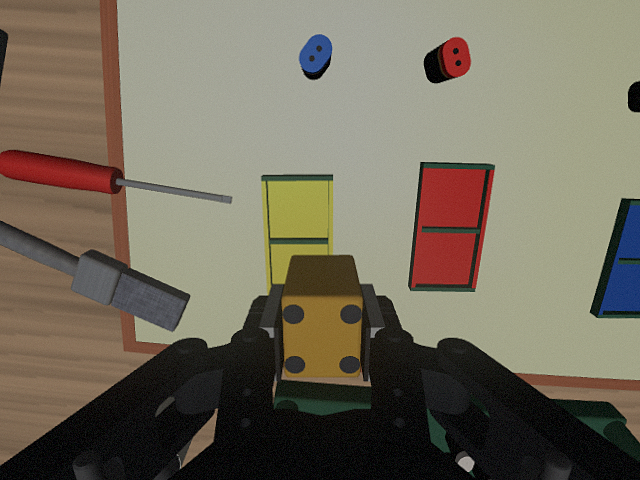

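View pics/s5.png

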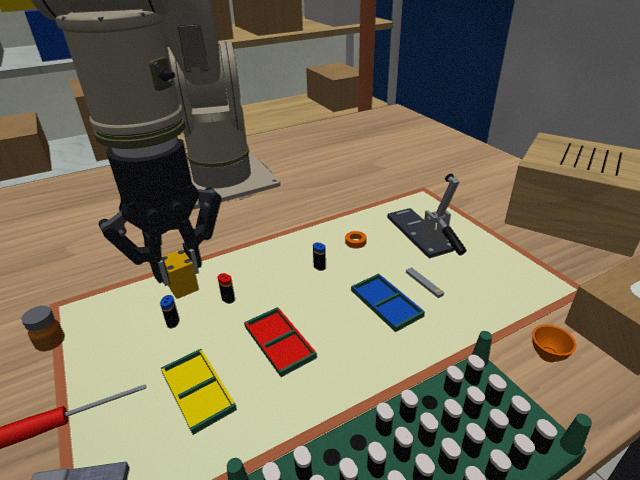

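The block is held squarely. In the wrist view the near yellow pocket spans about (269–330, 182–238), and the wrist view also shows the blue cap (318,46) and red cap (456,52). I'll measure the pocket and the caps.

Run:
```python
from h import *
np.set_printoptions(precision=4,suppress=True)
c=load('w5');P=cloud(c)
for a in [(262,177),(333,176)]: print('rim',atz(c,*a,.012))
pts=[atz(c,*a,.004) for a in [(269,182),(328,181),(328,237),(269,238)]];print(np.array(pts),np.mean(pts,0))
hsv=cv2.cvtColor(c['img'],cv2.COLOR_RGB2HSV); H,S,V=[hsv[...,i].astype(int) for i in range(3)]
for n,m in dict(blue=(H>100)&(H<130),red=((H<6)|(H>174))).items():
  m=(m&(S>130)&(V>60)&(P[...,2]>.043)&(P[...,2]<.055)&(P[...,0]<.52)).astype(np.uint8)
  N,L,st,_=cv2.connectedComponentsWithStats(m)
  for i in range(1,N):
    if st[i,4]>100: q=P[L==i];print(n,st[i],q.mean(0),cv2.minAreaRect((q[:,:2]*1000).astype(np.float32)))
cv2.imwrite('pics/c7.png',cv2.resize(c['img'][20:260,240:510][:,:,::-1],None,fx=2.4,fy=2.4,interpolation=cv2.INTER_CUBIC))
```

```text
rim [ 0.5545 -0.2745  0.012 ]
rim [ 0.5477 -0.2143  0.012 ]
[[ 0.5596 -0.2693  0.004 ]
 [ 0.5536 -0.2178  0.004 ]
 [ 0.605  -0.2124  0.004 ]
 [ 0.6114 -0.2664  0.004 ]] [ 0.5824 -0.2415  0.004 ]
blue [300  35  32  38 832] [ 0.4596 -0.2372  0.0482] ((459.80712890625, -237.40594482421875), (17.51184844970703, 25.76904296875), 57.99409866333008)
red [442  37  29  40 841] [ 0.4514 -0.1402  0.0483] ((451.46295166015625, -140.16249084472656), (25.423995971679688, 18.41909408569336), 20.264982223510742)
```

View pics/c7.png

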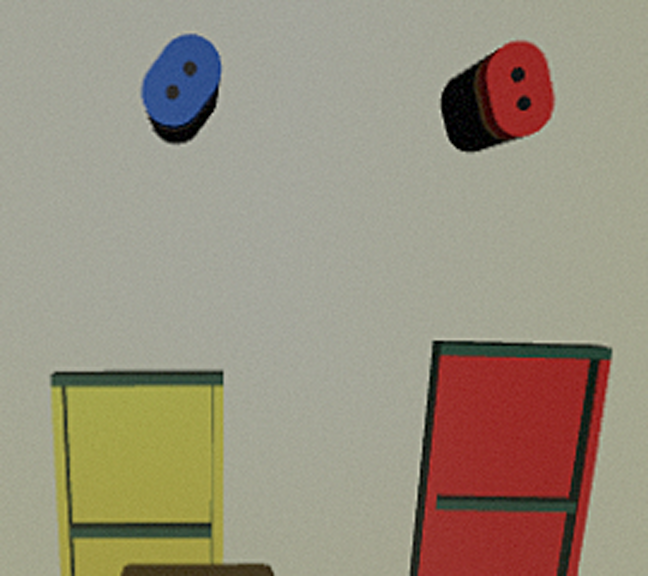

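Near pocket centre is (0.582, −0.2415), and both measurements agree. Lowering the block.

Emit:
{"op": "arm_command", "data": {
  "moves": "0.02 -0.1 0 0 0 0 -1; 0.02 -0.2 0 0 0 0 -1; 0.02 -0.21 -0.3 0 0 0 -1; 0.02 -0.21 -0.6 0 0 0 -1; 0.02 -0.21 -0.8 0 0 0 -1; 0.02 -0.21 -1 0 0 0 -1; 0.02 -0.21 -1 0 0 0 -1; 0.02 -0.21 -1 0 0 0 -1"
}}

```text
clock: 10.3
eef_pos: [0.5813, -0.2437, 0.0779]
eef_rot: [0.154, -3.136, -0.001]
contact_force: [0.7, -0.8, -0.9]
opening: 0.347
```

Emit:
{"op": "arm_command", "data": {
  "moves": "0 0 -0.15 0 0 0 -1; 0 0 -0.3 0 0 0 -1; 0 0 -0.4 0 0 0 -1; 0 0 -0.48 0 0 0 -1; 0 0 -0.52 0 0 0 -1; 0 0 -0.52 0 0 0 -1; 0 0 -0.52 0 0 0 -1; 0 0 -0.52 0 0 0 -1"
}}

```text
clock: 10.97
eef_pos: [0.5826, -0.2432, 0.0272]
eef_rot: [-0.156, 3.137, -0.001]
contact_force: [0.1, -1.0, -1.6]
opening: 0.341
```

Emit:
{"op": "arm_command", "data": {
  "moves": "0 0.01 -0.03 0 0 0 -1; 0 0.01 -0.05 0 0 0 -1; 0 0.01 -0.06 0 0 0 -1; 0 0.01 -0.06 0 0 0 -1; 0 0.01 -0.06 0 0 0 -1"
}}

```text
clock: 11.38
eef_pos: [0.5823, -0.2418, 0.021]
eef_rot: [-0.156, 3.137, 0.0]
contact_force: [-2.8, 1.5, 5.1]
opening: 0.346
```

Contact (+5 N). Releasing part way, then rising.

Emit:
{"op": "arm_command", "data": {
  "moves": "0 0 0 0 0 0 -0.1; 0 0 0 0 0 0 0.1; 0 0 0 0 0 0 0.1; 0 0 0 0 0 0 0.1; 0 0 0 0 0 0 0.1; 0 0 0.2 0 0 0 0.1; 0 0 0.4 0 0 0 0.1; 0 0 0.7 0 0 0 0.1; 0 0 1 0 0 0 0.1; 0 0 1 0 0 0 0.1"
}}

```text
clock: 12.22
eef_pos: [0.585, -0.2432, 0.1269]
eef_rot: [-0.155, 3.129, -0.005]
contact_force: [1.2, -0.8, 1.5]
opening: 0.551
```

Run:
```python
from h import *
c=snap('scene','s6');s=state();print(s['clock'],s['eef_pos'],s['opening'])
cv2.imwrite('pics/c8.png',cv2.resize(c['img'][260:450,130:330][:,:,::-1],None,fx=3,fy=3,interpolation=cv2.INTER_CUBIC))
```

```text
12.2667 [ 0.58401581 -0.24278175  0.12401177] 0.5535275423346686
```

View pics/c8.png

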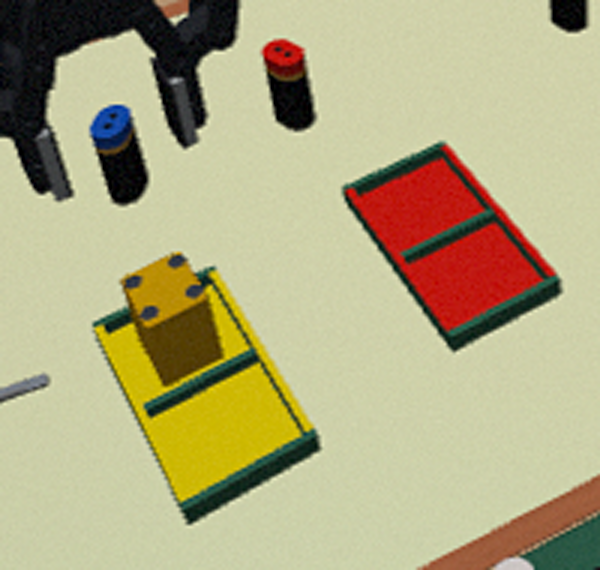

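The block stands upright in the near pocket of the yellow tray. For exact cartridge yaws I'll use the two dots on each cap.

Run:
```python
from h import *
np.set_printoptions(precision=4,suppress=True)
c=load('w5')
for n,d in dict(blue=[(172,92),(190,68)],red=[(517,74),(524,103)]).items():
    a,b=[atz(c,u/2.4+240,v/2.4+20,.05) for u,v in d]; print(n,(a+b)/2,np.degrees(np.arctan2(*(b-a)[1::-1]))%180,np.linalg.norm(b-a))
c=snap('wrist','w6')
cv2.imwrite('pics/c9.png',c['img'][:,:,::-1])
```

```text
blue [ 0.46   -0.2371  0.05  ] 146.49197265524927 0.008142092414067822
red [ 0.4518 -0.1401  0.05  ] 25.58532530620325 0.008156692326582183
```

View pics/c9.png

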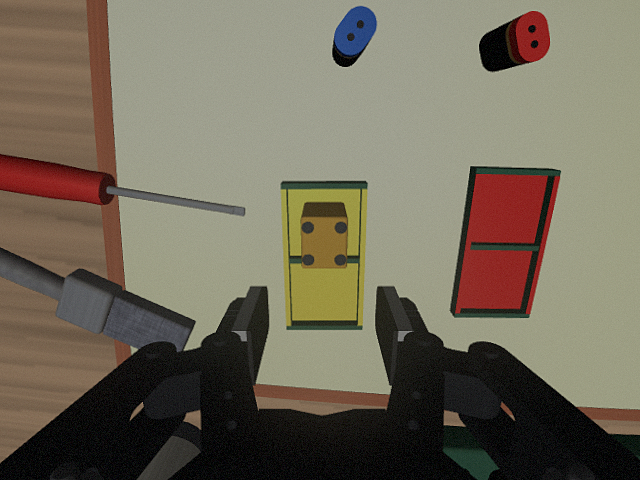

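Emit:
{"op": "arm_command", "data": {
  "moves": "-0.25 0.01 0 0 0 -0.25 0.1; -0.5 0.02 0 0 0 -0.5 0.1; -0.75 0.03 0 0 0 -0.75 0.1; -1 0.04 0 0 0 -0.9 0.1; -1 0.04 0 0 0 -0.9 0.1"
}}

```text
clock: 12.73
eef_pos: [0.477, -0.2384, 0.1186]
eef_rot: [-0.559, -3.087, -0.0]
contact_force: [1.1, -0.5, 0.5]
opening: 0.547
```

Emit:
{"op": "arm_command", "data": {
  "moves": "-0.1 0.01 0 0 0 -0.2 0.1; -0.24 0.02 0 0 0 -0.45 0.1; -0.24 0.02 0 0 0 -0.45 0.1; -0.24 0.02 0 0 0 -0.45 0.1; -0.24 0.02 0 0 0 -0.45 0.1"
}}

```text
clock: 13.15
eef_pos: [0.4585, -0.2358, 0.1199]
eef_rot: [-0.885, -3.014, -0.0]
contact_force: [0.9, 0.7, 0.4]
opening: 0.548
```

```bash
cat >> h.py <<'E'
def st():
    from scipy.spatial.transform import Rotation as R
    s=state();M=R.from_rotvec(s['eef_rot']).as_matrix();print('t',round(s['clock'],2),'pos',np.round(s['eef_pos'],4),'toolx line deg',round(np.degrees(np.arctan2(M[1,0],M[0,0]))%180,1),'z',np.round(M[:,2],3),'q',np.round(s['joint_positions'],2),'F',np.round(s['contact_force'],1),'op',round(s['opening'],3))
E
python3 - <<'E'
from h import *
st()
c=snap('wrist','w7');cv2.imwrite('pics/w7.png',c['img'][:,:,::-1]); P=cloud(c)
hsv=cv2.cvtColor(c['img'],cv2.COLOR_RGB2HSV); H,S,V=[hsv[...,i].astype(int) for i in range(3)]
m=((H>100)&(H<130)&(S>130)&(V>50)&(P[...,2]>.04)&(P[...,2]<.055)&(P[...,0]<.52)).astype(np.uint8)
q=P[m>0];print(len(q),q.mean(0),cv2.minAreaRect((q[:,:2]*1000).astype(np.float32)))
E
```

```text
t 13.15 pos [ 0.4585 -0.2358  0.1199] toolx line deg 147.3 z [-0.  0. -1.] q [ 0.28  0.19  0.12  1.89 -0.03  1.07  1.41] F [0.9 0.7 0.4] op 0.548
817 [ 0.45915173 -0.23704839  0.04830735] ((459.1094055175781, -237.23765563964844), (17.117748260498047, 25.597936630249023), 57.6707649230957)
```

View pics/w7.png

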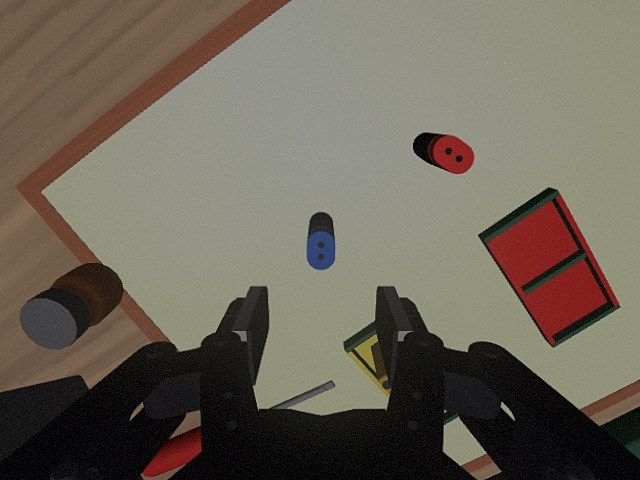

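The cartridge lies centred between the pads and aligned with them. Descending and gripping.

Emit:
{"op": "arm_command", "data": {
  "moves": "0.01 -0.01 -0.2 0 0 0 0.1; 0.01 -0.01 -0.5 0 0 0 0.1; 0.01 -0.01 -0.8 0 0 0 0.1; 0.01 -0.01 -0.97 0 0 0 0.1; 0.01 -0.01 -0.97 0 0 0 0.1; 0.01 -0.01 -0.97 0 0 0 0.1"
}}

```text
clock: 13.7
eef_pos: [0.459, -0.2368, 0.0228]
eef_rot: [-0.889, -3.011, -0.0]
contact_force: [0.5, -0.7, 0.2]
opening: 0.553
```

Emit:
{"op": "arm_command", "data": {
  "moves": "0 0 0 0 0 0 -1; 0 0 0 0 0 0 -1; 0 0 0 0 0 0 -1; 0 0 0 0 0 0 -1; 0 0 0 0 0 0 -1; 0 0 0 0 0 0 -1; 0 0 0 0 0 0 -1",
  "newtons": 25
}}

```text
clock: 14.28
eef_pos: [0.4602, -0.2374, 0.0248]
eef_rot: [0.891, 3.01, -0.0]
contact_force: [-0.4, 0.7, 6.6]
opening: 0.201
```

Gripped (17 mm). Lifting and carrying to the far pocket of the blue tray, about (0.627, 0.093).

Emit:
{"op": "arm_command", "data": {
  "moves": "0 0 0.2 0 0 0 -1; 0 0 0.5 0 0 0 -1; 0 0 0.8 0 0 0 -1; 0 0 1 0 0 0 -1; 0 0 1 0 0 0 -1"
}}

```text
clock: 14.7
eef_pos: [0.4615, -0.2381, 0.1284]
eef_rot: [0.89, 3.005, -0.001]
contact_force: [1.3, -0.1, 0.5]
opening: 0.207
```

Emit:
{"op": "arm_command", "data": {
  "moves": "0.1 0.3 0.2 0 0 0.1 -1; 0.2 0.6 0.3 0 0 0.25 -1; 0.3 0.9 0.4 0 0 0.4 -1; 0.5 1 0.4 0 0 0.5 -1"
}}

```text
clock: 15.03
eef_pos: [0.5098, -0.1326, 0.1656]
eef_rot: [0.497, 3.099, 0.003]
contact_force: [0.5, 0.4, -0.4]
opening: 0.203
```

Emit:
{"op": "arm_command", "data": {
  "moves": "0.1 0.3 0 0 0 0.1 -1; 0.2 0.6 0 0 0 0.25 -1; 0.3 0.9 0 0 0 0.4 -1; 0.5 1 0 0 0 0.5 -1"
}}

```text
clock: 15.37
eef_pos: [0.5585, -0.0316, 0.1634]
eef_rot: [-0.105, -3.139, -0.003]
contact_force: [0.3, 0.1, -0.0]
opening: 0.207
```

Emit:
{"op": "arm_command", "data": {
  "moves": "0.1 0.3 0 0 0 0.1 -1; 0.2 0.6 0 0 0 0.25 -1; 0.3 0.9 0 0 0 0.29 -1; 0.5 1 0 0 0 0.29 -1;0.5 1 0 0 0 0.29 -1"
}}

```text
clock: 15.78
eef_pos: [0.6106, 0.0674, 0.1629]
eef_rot: [-0.117, 3.139, 0.003]
contact_force: [-0.7, 0.6, -1.1]
opening: 0.205
```

Emit:
{"op": "arm_command", "data": {
  "moves": "0.17 0.3 -0.2 0 0 0 -1; 0.17 0.3 -0.4 0 0 0 -1; 0.17 0.3 -0.4 0 0 0 -1; 0.17 0.3 -0.4 0 0 0 -1"
}}

```text
clock: 16.12
eef_pos: [0.6251, 0.0922, 0.1224]
eef_rot: [0.108, -3.137, 0.001]
contact_force: [-0.9, -0.9, 0.3]
opening: 0.208
```

Run:
```python
from h import *
st()
np.set_printoptions(precision=4,suppress=True)
c=snap('wrist','w8');P=cloud(c)
hsv=cv2.cvtColor(c['img'],cv2.COLOR_RGB2HSV); H,S,V=[hsv[...,i].astype(int) for i in range(3)]
m=((H>100)&(H<130)&(S>130)&(V>50)&(P[...,2]<.018)&(P[...,0]>.52)).astype(np.uint8)
N,L,s_,_=cv2.connectedComponentsWithStats(m)
for i in range(1,N):
  if s_[i,4]>100: q=P[L==i];print(s_[i],cv2.minAreaRect((q[:,:2]*1000).astype(np.float32)),q[:,2].mean())
```

```text
t 16.12 pos [0.6251 0.0922 0.1224] toolx line deg 4.0 z [-0.003 -0.001 -1.   ] q [-0.11  0.43 -0.15  1.56  0.07  1.16  1.37] F [-0.9 -0.9  0.3] op 0.208
[  278   112    84   156 11012] ((599.0777587890625, 89.1673583984375), (112.56228637695312, 57.53715133666992), 4.070137023925781) 0.003300757129262593
[359 112  10 156 851] ((597.0352783203125, 119.80216217041016), (112.56682586669922, 4.068785190582275), 4.101152420043945) 0.010716183775358842
```

View pics/w8.png

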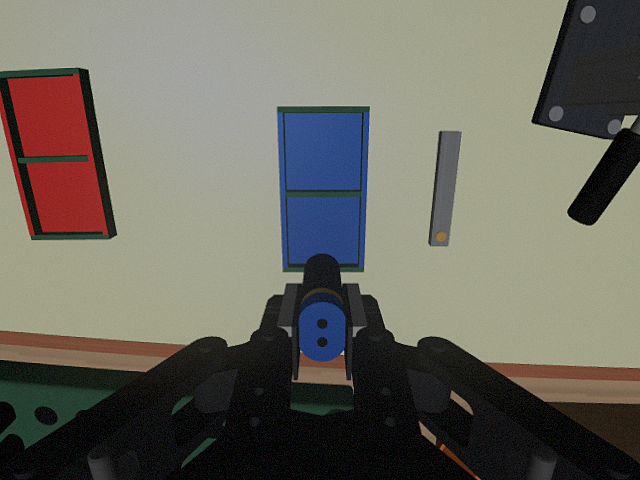

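The tray fit agrees: centre (0.5985, 0.0905), yaw 4°. The TCP is over the far pocket. Lowering.

Emit:
{"op": "arm_command", "data": {
  "moves": "0.02 0 -0.2 0 0 0 -1; 0.02 0 -0.5 0 0 0 -1; 0.02 0 -0.75 0 0 0 -1; 0.02 0 -0.86 0 0 0 -1; 0.02 0 -0.9 0 0 0 -1; 0.02 0 -0.9 0 0 0 -1; 0.02 0 -0.9 0 0 0 -1"
}}

```text
clock: 16.75
eef_pos: [0.6292, 0.0929, 0.0353]
eef_rot: [-0.108, 3.137, 0.001]
contact_force: [-0.3, -0.1, 0.4]
opening: 0.203
```

Emit:
{"op": "arm_command", "data": {
  "moves": "-0.01 0 -0.03 0 0 0 -1; -0.01 0 -0.05 0 0 0 -1; -0.01 0 -0.065 0 0 0 -1; -0.01 0 -0.065 0 0 0 -1; -0.01 0 -0.065 0 0 0 -1"
}}

```text
clock: 17.17
eef_pos: [0.6279, 0.0931, 0.0288]
eef_rot: [-0.109, 3.138, 0.0]
contact_force: [-3.7, -1.3, 11.4]
opening: 0.206
```

Contact. Releasing and rising.

Emit:
{"op": "arm_command", "data": {
  "moves": "0 0 0.01 0 0 0 -0.3; 0 0 0.01 0 0 0 -0.1; 0 0 0.01 0 0 0 0.1; 0 0 0.01 0 0 0 0.1; 0 0 0.01 0 0 0 0.1; 0 0 0.2 0 0 0 0.1; 0 0 0.4 0 0 0 0.1; 0 0 0.7 0 0 0 0.1; 0 0 1 0 0 0 0.1; 0 0 1 0 0 0 0.1"
}}

```text
clock: 18.0
eef_pos: [0.6301, 0.0937, 0.1333]
eef_rot: [-0.108, 3.131, 0.002]
contact_force: [0.5, -0.0, 0.6]
opening: 0.553
```

Emit:
{"op": "arm_command", "data": {
  "moves": "-0.3 -0.2 0.1 0 0 0.1 0.1; -0.6 -0.3 0.1 0 0 0.25 0.1; -1 -0.4 0.1 0 0 0.4 0.1; -1 -0.4 0.1 0 0 0.45 0.1"
}}

```text
clock: 18.33
eef_pos: [0.5191, 0.0503, 0.1343]
eef_rot: [0.464, -3.099, 0.002]
contact_force: [0.6, 0.2, -0.4]
opening: 0.551
```

Emit:
{"op": "arm_command", "data": {
  "moves": "-0.3 0 0 0 0 0 0.1; -0.5 -0.1 0 0 0 0 0.1; -0.7 -0.13 0 0 0 0 0.1; -0.7 -0.13 0 0 0 0 0.1; -0.7 -0.13 0 0 0 0 0.1; -0.7 -0.13 0 0 0 0 0.1"
}}

```text
clock: 18.83
eef_pos: [0.4577, 0.0402, 0.1371]
eef_rot: [-0.461, 3.107, 0.0]
contact_force: [-0.4, 0.3, 0.1]
opening: 0.551
```

```bash
cat >> h.py <<'E'
def caps(c,col,x1=.53):
    P=cloud(c);hsv=cv2.cvtColor(c['img'],cv2.COLOR_RGB2HSV); H,S,V=[hsv[...,i].astype(int) for i in range(3)]
    m=(H>100)&(H<130) if col=='blue' else ((H<6)|(H>174))
    m=(m&(S>130)&(V>50)&(P[...,2]>.04)&(P[...,2]<.06)&(P[...,0]<x1)&(P[...,0]>.35)).astype(np.uint8)
    N,L,s_,_=cv2.connectedComponentsWithStats(m)
    for i in range(1,N):
        if s_[i,4]>30: q=P[L==i];print(col,s_[i],q.mean(0),cv2.minAreaRect((q[:,:2]*1000).astype(np.float32)))
E
python3 - <<'E'
from h import *
st()
c=snap('wrist','w9');caps(c,'blue');c=snap('scene','s9');caps(c,'blue',.7)
E
```

```text
t 18.83 pos [0.4577 0.0402 0.1371] toolx line deg 16.9 z [ 0.001  0.    -1.   ] q [ 0.    0.06 -0.19  1.99  0.01  1.09  1.67] F [-0.4  0.3  0.1] op 0.551
blue [312 214  27  37 730] [0.45236843 0.04053325 0.04833805] ((452.8211669921875, 40.68110656738281), (25.306983947753906, 17.12546157836914), 21.892642974853516)
blue [313 243  12  10  96] [0.45623276 0.03875647 0.04867628] ((455.1646728515625, 38.98990249633789), (20.475269317626953, 23.128768920898438), 60.85960006713867)
blue [392 284  14  13 140] [0.62887862 0.09050709 0.05263571] ((627.9220581054688, 92.50175476074219), (26.072221755981445, 18.951189041137695), 10.854411125183105)
```

View pics/w9.png

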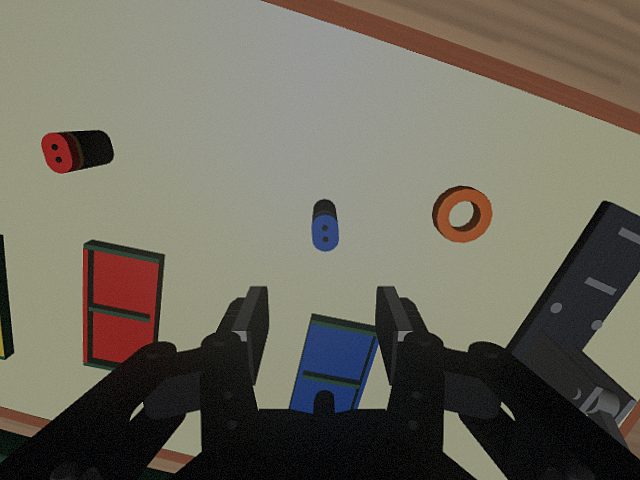

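View pics/s9.png

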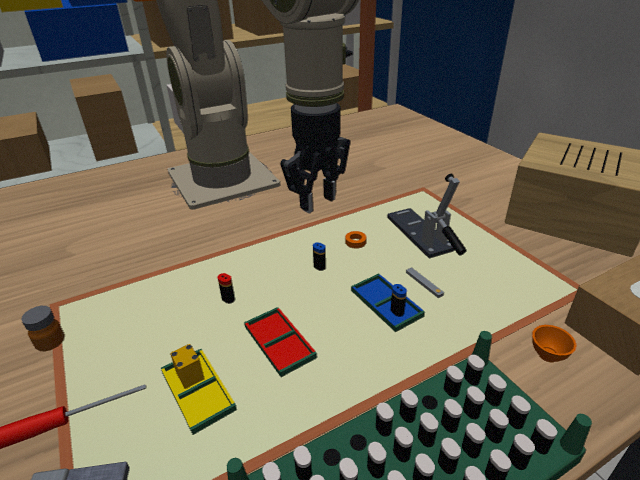

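The first blue cartridge stands in its pocket (image 398,290; top at z 0.053). Next is blue_a at (0.4528, 0.0407), yaw about 20°.

Emit:
{"op": "arm_command", "data": {
  "moves": "-0.05 0 -0.1 0 0 0.1 0.1; -0.05 0 -0.4 0 0 0.1 0.1; -0.05 0 -0.7 0 0 0.1 0.1; -0.05 0 -1 0 0 0.1 0.1; -0.05 0 -1 0 0 0.1 0.1; -0.05 0 -1 0 0 0.1 0.1"
}}

```text
clock: 19.43
eef_pos: [0.4514, 0.0401, 0.0361]
eef_rot: [0.538, -3.092, -0.001]
contact_force: [0.4, -0.0, 0.5]
opening: 0.547
```

Emit:
{"op": "arm_command", "data": {
  "moves": "0 0 -0.1 0 0 0 0.1; 0 0 -0.13 0 0 0 0.1; 0 0 -0.13 0 0 0 0.1; 0 0 -0.13 0 0 0 0.1; 0 0 -0.13 0 0 0 -1; 0 0 -0.13 0 0 0 -1; 0 0 -0.13 0 0 0 -1; 0 0 -0.13 0 0 0 -1; 0 0 -0.13 0 0 0 -1; 0 0 -0.13 0 0 0 -1; 0 0 -0.13 0 0 0 -1",
  "newtons": 25
}}

```text
clock: 20.35
eef_pos: [0.4524, 0.0401, 0.0243]
eef_rot: [-0.538, 3.095, 0.0]
contact_force: [-1.8, 0.2, 5.9]
opening: 0.204
```

Gripped. Carrying to the near blue pocket (0.5697, 0.0885).

Emit:
{"op": "arm_command", "data": {
  "moves": "0 0 0.2 0 0 0 -1; 0 0 0.5 0 0 0 -1; 0.1 0.1 0.8 0 0 -0.1 -1; 0.3 0.2 1 0 0 -0.25 -1; 0.6 0.3 1 0 0 -0.4 -1; 0.9 0.4 1 0 0 -0.56 -1; 1 0.48 1 0 0 -0.56 -1; 1 0.48 1 0 0 -0.56 -1"
}}

```text
clock: 21.02
eef_pos: [0.5535, 0.0899, 0.1234]
eef_rot: [-0.103, 3.14, 0.002]
contact_force: [0.0, 0.9, -0.5]
opening: 0.202
```

Emit:
{"op": "arm_command", "data": {
  "moves": "0.17 0 0 0 0 0 -1; 0.17 0 -0.2 0 0 0 -1; 0.17 0 -0.5 0 0 0 -1; 0.17 0 -0.7 0 0 0 -1; 0.17 0 -0.88 0 0 0 -1; 0.17 0 -0.88 0 0 0 -1; 0.17 0 -0.88 0 0 0 -1"
}}

```text
clock: 21.6
eef_pos: [0.5678, 0.0876, 0.0353]
eef_rot: [0.101, -3.138, 0.0]
contact_force: [-0.2, 0.4, 0.6]
opening: 0.207
```

Run:
```python
from h import *
st()
```

```text
t 21.6 pos [0.5678 0.0876 0.0353] toolx line deg 3.7 z [-0.002 -0.    -1.   ] q [-0.09  0.42 -0.18  1.79  0.09  0.95  1.34] F [-0.2  0.4  0.6] op 0.207
```

Emit:
{"op": "arm_command", "data": {
  "moves": "0.01 0.01 -0.03 0 0 0 -1; 0.01 0.01 -0.05 0 0 0 -1; 0.01 0.01 -0.06 0 0 0 -1; 0.01 0.01 -0.06 0 0 0 -1; 0.01 0.01 -0.06 0 0 0 -1"
}}

```text
clock: 22.02
eef_pos: [0.5702, 0.0891, 0.0303]
eef_rot: [-0.101, 3.139, 0.0]
contact_force: [-0.8, 0.0, -1.2]
opening: 0.205
```

Emit:
{"op": "arm_command", "data": {
  "moves": "0 0 -0.01 0 0 0 -1; 0 0 -0.02 0 0 0 -1; 0 0 -0.02 0 0 0 -1; 0 0 -0.02 0 0 0 -1"
}}

```text
clock: 22.35
eef_pos: [0.5704, 0.0891, 0.0283]
eef_rot: [-0.101, 3.139, 0.0]
contact_force: [-1.2, 0.5, 5.5]
opening: 0.209
```

Contact. Releasing, then on to red.

Emit:
{"op": "arm_command", "data": {
  "moves": "0 0 0 0 0 0 -0.3; 0 0 0 0 0 0 -0.1; 0 0 0 0 0 0 0.1; 0 0 0 0 0 0 0.1; 0 0 0 0 0 0 0.1; 0 0 0.2 0 0 0 0.1; 0 0 0.4 0 0 0 0.1; 0 0 0.7 0 0 0 0.1; 0 0 1 0 0 0 0.1; 0 0 1 0 0 0 0.1"
}}

```text
clock: 23.18
eef_pos: [0.573, 0.0897, 0.1339]
eef_rot: [-0.1, 3.131, 0.002]
contact_force: [0.6, -0.3, 0.6]
opening: 0.549
```

Emit:
{"op": "arm_command", "data": {
  "moves": "-0.2 -0.3 0 0 0 0.1 0.1; -0.4 -0.6 0 0 0 0.25 0.1; -0.6 -0.9 0 0 0 0.4 0.1; -0.7 -1 0 0 0 0.5 0.1"
}}

```text
clock: 23.52
eef_pos: [0.4979, -0.0156, 0.1275]
eef_rot: [0.491, -3.102, 0.002]
contact_force: [0.3, -0.2, 0.5]
opening: 0.547
```

Emit:
{"op": "arm_command", "data": {
  "moves": "-0.2 -0.3 0 0 0 0.1 0.1; -0.3 -0.6 0 0 0 0.2 0.1; -0.4 -0.9 0 0 0 0.2 0.1; -0.4 -1 0 0 0 0.2 0.1; -0.4 -1 0 0 0 0.2 0.1"
}}

```text
clock: 23.93
eef_pos: [0.4595, -0.1139, 0.1279]
eef_rot: [-0.638, 3.076, -0.001]
contact_force: [0.1, -0.0, 0.5]
opening: 0.551
```

Emit:
{"op": "arm_command", "data": {
  "moves": "0 -0.2 0.1 0 0 0 0.1; 0 -0.29 0.1 0 0 0 0.1; 0 -0.29 0.1 0 0 0 0.1; 0 -0.29 0.1 0 0 0 0.1; 0 -0.29 0.1 0 0 0 0.1"
}}

```text
clock: 24.35
eef_pos: [0.4601, -0.1387, 0.1373]
eef_rot: [0.648, -3.074, -0.001]
contact_force: [0.1, 0.6, 0.6]
opening: 0.549
```

Run:
```python
from h import *
st()
c=snap('wrist','w10');caps(c,'red');c=snap('scene','s10');caps(c,'blue',.7)
```

```text
t 24.35 pos [ 0.4601 -0.1387  0.1373] toolx line deg 23.8 z [-0.001  0.001 -1.   ] q [ 0.25  0.1  -0.06  1.95  0.01  1.1   2.18] F [0.1 0.6 0.6] op 0.549
red [313 208  26  38 791] [ 0.45076107 -0.14016511  0.04825165] ((451.21209716796875, -139.97915649414062), (25.219161987304688, 16.830163955688477), 24.345233917236328)
blue [371 266  13  13 119] [0.57360526 0.08676032 0.05256275] ((571.6709594726562, 88.27613830566406), (17.453073501586914, 27.025371551513672), 84.23973083496094)
blue [392 284  14  13 141] [0.62902155 0.09044655 0.05277738] ((628.059814453125, 91.8703842163086), (18.85872459411621, 25.623939514160156), 71.08838653564453)
```

View pics/w10.png

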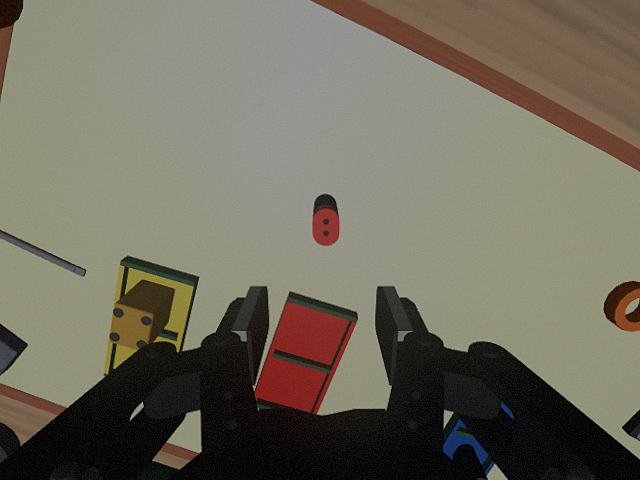

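View pics/s10.png

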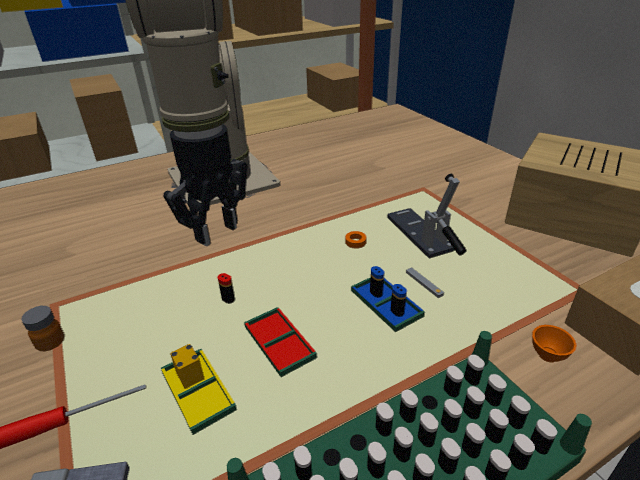

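Both blues stand in separate pockets. Red is at (0.4512, −0.140), yaw 24°, and the tool is aligned. Grasping it.

Emit:
{"op": "arm_command", "data": {
  "moves": "-0.09 -0.01 -0.1 0 0 0 0.1; -0.09 -0.01 -0.4 0 0 0 0.1; -0.09 -0.01 -0.7 0 0 0 0.1; -0.09 -0.01 -1 0 0 0 0.1; -0.09 -0.01 -1 0 0 0 0.1; -0.09 -0.01 -1 0 0 0 0.1"
}}

```text
clock: 24.95
eef_pos: [0.4501, -0.1402, 0.0372]
eef_rot: [0.647, -3.071, -0.003]
contact_force: [0.2, -0.1, 0.9]
opening: 0.549
```

Emit:
{"op": "arm_command", "data": {
  "moves": "0 0 -0.1 0 0 0 0.1; 0 0 -0.13 0 0 0 0.1; 0 0 -0.13 0 0 0 0.1; 0 0 -0.13 0 0 0 0.1; 0 0 -0.13 0 0 0 -1; 0 0 -0.13 0 0 0 -1; 0 0 -0.13 0 0 0 -1; 0 0 -0.13 0 0 0 -1; 0 0 -0.13 0 0 0 -1; 0 0 -0.13 0 0 0 -1; 0 0 -0.13 0 0 0 -1",
  "newtons": 25
}}

```text
clock: 25.87
eef_pos: [0.4513, -0.141, 0.0252]
eef_rot: [-0.646, 3.074, -0.0]
contact_force: [-1.1, -0.1, 5.3]
opening: 0.203
```

Gripped. Carrying to the near red pocket, about (0.5566, −0.1055).

Emit:
{"op": "arm_command", "data": {
  "moves": "0 0 0.2 0 0 0 -1; 0 0 0.5 0 0 0 -1; 0.1 0.1 0.8 0 0 -0.1 -1; 0.3 0.2 1 0 0 -0.25 -1; 0.6 0.3 1 0 0 -0.4 -1; 0.9 0.35 1 0 0 -0.6 -1; 1 0.35 1 0 0 -0.68 -1; 1 0.35 1 0 0 -0.68 -1; 1 0.35 1 0 0 -0.68 -1"
}}

```text
clock: 26.62
eef_pos: [0.5505, -0.1059, 0.1241]
eef_rot: [0.119, -3.138, -0.0]
contact_force: [-0.3, -0.1, 0.2]
opening: 0.206
```

Run:
```python
from h import *
st()
c=snap('wrist','w11');P=cloud(c)
hsv=cv2.cvtColor(c['img'],cv2.COLOR_RGB2HSV); H,S,V=[hsv[...,i].astype(int) for i in range(3)]
m=(((H<6)|(H>174))&(S>130)&(V>50)&(P[...,2]<.018)&(P[...,0]>.5)&(P[...,1]>-.2)).astype(np.uint8)
N,L,s_,_=cv2.connectedComponentsWithStats(m)
for i in range(1,N):
  if s_[i,4]>100: q=P[L==i];print(s_[i],cv2.minAreaRect((q[:,:2]*1000).astype(np.float32)),q[:,2].mean())
```

```text
t 26.62 pos [ 0.5505 -0.1059  0.1241] toolx line deg 4.3 z [-0.002  0.    -1.   ] q [ 0.16  0.28 -0.06  1.76  0.02  1.1   1.74] F [-0.3 -0.1  0.2] op 0.206
[ 280  202   78   92 4654] ((566.7056274414062, -106.78671264648438), (72.98772430419922, 57.59469985961914), 4.640571594238281) 0.0034571459588948394
[357 202   8  92 442] ((564.4170532226562, -75.37285614013672), (73.24456024169922, 5.448693752288818), 4.379946708679199) 0.010619941389473095
[340 275  16  10 121] ((593.0982055664062, -81.9450454711914), (8.81870174407959, 11.911480903625488), 11.701461791992188) 0.0025131463211512245
[289 276  15  10 101] ((596.8096313476562, -123.5362548828125), (11.06265926361084, 8.87246322631836), 87.55146789550781) 0.0025039728380702045
```

View pics/w11.png

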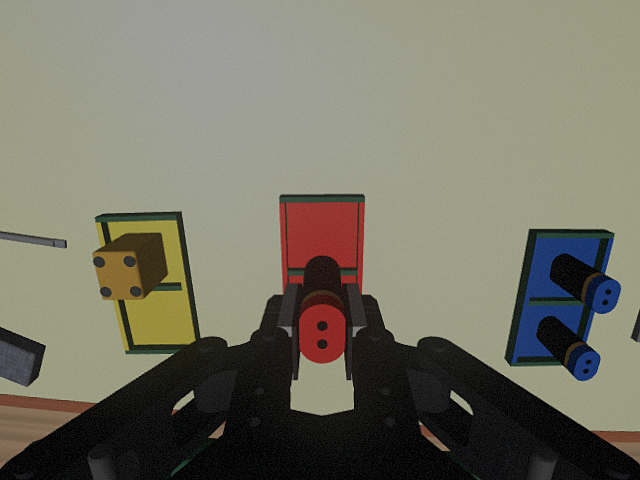

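The red near pocket fits at (0.557, −0.1055). Lowering.

Emit:
{"op": "arm_command", "data": {
  "moves": "0.06 0 -0.1 0 0 0 -1; 0.06 0 -0.3 0 0 0 -1; 0.06 0 -0.55 0 0 0 -1; 0.06 0 -0.75 0 0 0 -1; 0.06 0 -0.88 0 0 0 -1; 0.06 0 -0.88 0 0 0 -1; 0.06 0 -0.88 0 0 0 -1; 0.06 0 -0.88 0 0 0 -1"
}}

```text
clock: 27.33
eef_pos: [0.5574, -0.1063, 0.0376]
eef_rot: [-0.116, 3.138, -0.0]
contact_force: [0.6, -0.7, -0.7]
opening: 0.205
```

Emit:
{"op": "arm_command", "data": {
  "moves": "0 0 -0.02 0 0 0 -1; 0 0 -0.04 0 0 0 -1; 0 0 -0.06 0 0 0 -1; 0 0 -0.06 0 0 0 -1; 0 0 -0.06 0 0 0 -1"
}}

```text
clock: 27.75
eef_pos: [0.557, -0.1059, 0.0309]
eef_rot: [0.117, -3.139, -0.0]
contact_force: [0.1, 0.1, -1.7]
opening: 0.205
```

Emit:
{"op": "arm_command", "data": {
  "moves": "0 0 -0.01 0 0 0 -1; 0 0 -0.02 0 0 0 -1; 0 0 -0.02 0 0 0 -1; 0 0 -0.02 0 0 0 -1"
}}

```text
clock: 28.08
eef_pos: [0.5573, -0.106, 0.0292]
eef_rot: [-0.116, 3.139, 0.0]
contact_force: [-0.6, -0.1, 4.4]
opening: 0.204
```

Emit:
{"op": "arm_command", "data": {
  "moves": "0 0 0 0 0 0 -0.3; 0 0 0 0 0 0 -0.1; 0 0 0 0 0 0 0.1; 0 0 0 0 0 0 0.1; 0 0 0 0 0 0 0.1; 0 0 0.2 0 0 0 0.1; 0 0 0.4 0 0 0 0.1; 0 0 0.7 0 0 0 0.1; 0 0 1 0 0 0 0.1; 0 0 1 0 0 0 0.1"
}}

```text
clock: 28.92
eef_pos: [0.5601, -0.1064, 0.1349]
eef_rot: [-0.116, 3.131, -0.002]
contact_force: [1.2, 0.1, 0.2]
opening: 0.552
```

Emit:
{"op": "arm_command", "data": {
  "moves": "-0.2 0 0.3 0 0 0 0.1; -0.5 0 0.6 0 0 0 0.1; -0.8 0 0.8 0 0 0 0.1; -1 0 1 0 0 0 0.1; -1 0 1 0 0 0 0.1; -1 0 1 0 0 0 0.1; -1 0 1 0 0 0 0.1"
}}

```text
clock: 29.5
eef_pos: [0.4572, -0.1059, 0.2284]
eef_rot: [-0.117, 3.139, 0.0]
contact_force: [0.3, 0.0, -0.5]
opening: 0.55
```

Run:
```python
from h import *
st()
c=snap('scene','s12');caps(c,'blue',.7);caps(c,'red',.7)
P=cloud(c)
k=(P[...,2]>.025)&(P[...,2]<.19)&(P[...,0]>.49)&(P[...,0]<.64)&(abs(P[...,1]-.262)<.025);q=P[k];print('clamp top',q[:,2].max())
hsv=cv2.cvtColor(c['img'],cv2.COLOR_RGB2HSV); H,S,V=[hsv[...,i].astype(int) for i in range(3)]
k=(H>18)&(H<35)&(S>130)&(V>60)&(P[...,2]>.042)&(P[...,0]>.5)&(P[...,1]<-.15)&(P[...,2]<.1);q=P[k];print('block top',len(q),q.mean(0),cv2.minAreaRect((q[:,:2]*1000).astype(np.float32)))
snap('wrist','w12');snap('side','d12')
```

```text
t 29.5 pos [ 0.4572 -0.1059  0.2284] toolx line deg 4.3 z [ 0.  0. -1.] q [ 0.19 -0.01 -0.05  1.86 -0.    1.29  1.78] F [ 0.3  0.  -0.5] op 0.55
blue [371 266  13  13 118] [0.57371209 0.0866231  0.05278091] ((571.9044799804688, 87.87406921386719), (18.25625228881836, 27.655141830444336), 86.47904968261719)
blue [392 284  14  13 142] [0.62902996 0.09052988 0.052777  ] ((627.4995727539062, 92.06490325927734), (27.04695701599121, 17.606237411499023), 2.3521759510040283)
red [261 301  14  15 152] [ 0.56068665 -0.10692355  0.05318413] ((558.2703247070312, -106.5851821899414), (27.1960506439209, 17.405317306518555), 5.238620281219482)
clamp top 0.17242281644216623
block top 418 [ 0.58744484 -0.24221787  0.04751312] ((584.1723022460938, -241.7988739013672), (37.584869384765625, 29.926198959350586), 5.774886608123779)
```

View pics/s12.png

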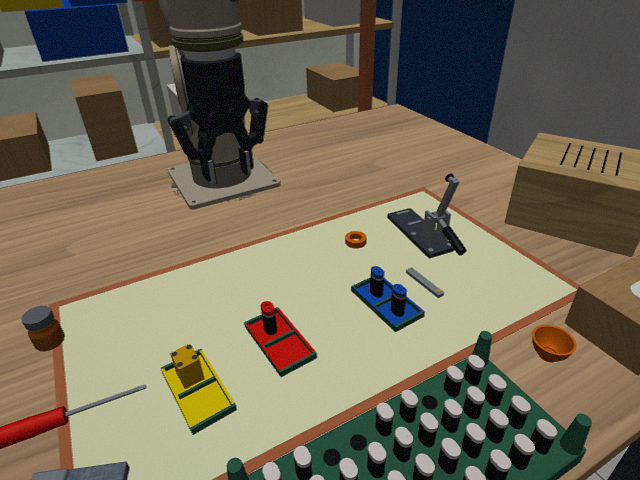

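View pics/d12.png

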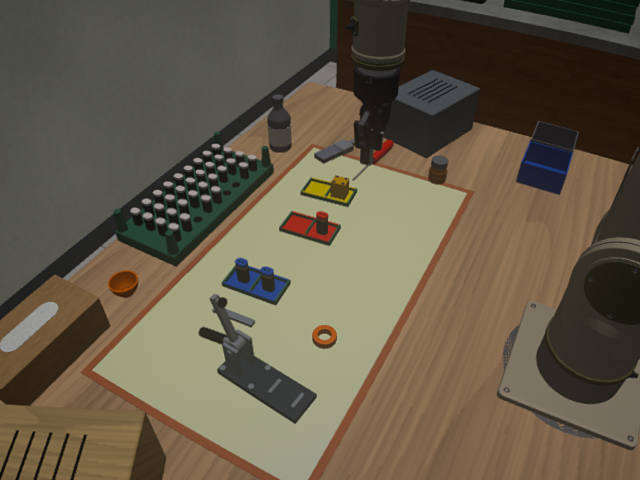

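View pics/w12.png

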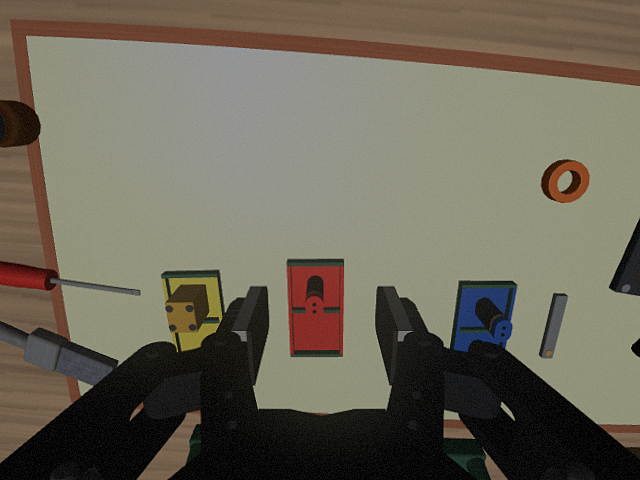

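All four items stand upright in their own pockets: block (185,365), red (268,318), blues (377,281) and (398,300). The clamp is open, with its arm end at 172 mm, and the arm is clear. Handing in.

```bash
python3 -c "
from workcell import close_job; print(close_job())"
```

```text
the job is handed in; nothing more can be done
None
```

I finished the job and handed it in at about 29.5 s of the 120 s allowed. I pushed the clamp handle over until it sat open. Then I moved the yellow block to the near pocket of the yellow tray, the two blue cartridges to separate pockets of the blue tray, and the red one to the near pocket of the red tray.

Last checks, all consistent:
- **Standing upright:** cartridge tops measured about 53 mm and the block top about 48 mm. That matches standing on the 4 mm pocket floors to within the roughly 2 mm calibration error.
- **Clamp:** open, with the arm end at about 172 mm.
- **Forces:** the largest force reading I saw was about 12 N, when setting the first blue cartridge down.
- **Arm and scene:** the gripper was raised clear of everything, and the pictures show nothing knocked over.

No check failed. The small disagreements were a few millimetres of position between cameras and up to about 15° in the early yaw estimates from the fixed cameras. I settled both with close wrist views before each grasp.

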